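# Restock the condiment caddy and lift it by its telescopic handle

### The job

Restock the condiment caddy for the tables: lay the loose creamer pod lid up on the floor of its square bay, beside the pod already in there, and stand the shaker upright in its round cup. Then squeeze the button in the side of the grip, pull the telescopic handle straight up past its first stop to its second stop (all the way out), and only then lift the caddy level, clear of the worktop, by about the width of a hand. Finish while still holding it up by the grip, steady, with everything in its place, and leave the two forks alone.

Things in the scene. Friction and masses are not known exactly. Their poses are not given: they have to be found in the camera images.
- caddy: Steel condiment caddy, 124 (x) x 312 (y) mm, 124 mm high with handle stowed, 0.66 kg empty, loose on the worktop. Origin: on its underside below the handle, z up. In its frame the pod bay is at +y, the shaker cup at -y (rims 36 mm up or less), and in the middle stands the handle: an aluminium tube 30 x 24 mm with a black collar 36 x 30 mm, top at 93 mm, and the grip on it.
- pod_bay (a point): Centre of the floor of the open rectangular pod bay (axes as the caddy's), inside 100 mm along x and 100 mm along y; walls 4 mm thick, their rim 29 mm above this point. One pod already lies in its half nearest the handle (-y); the free place is about 25 mm to +y of this point.
- shaker_cup (a point): Centre of the floor of the round shaker cup (axes as the caddy's): inside diameter 52 mm, wall 3.5 mm, rim 25 mm above this point.
- grip (a point): Middle of the black grip bar (axes as the caddy's; rises with the handle; 109 mm above the caddy's underside when stowed): 100 (x) x 30 (y) x 30 mm high. The release button is in the middle of its +y side, 34 (x) x 12 mm high, standing out 5 mm. Pinch the bar here across y from above: the fingers press the button flush, then clamp the bar. Pinched elsewhere, it stays locked.
- handle (a joint): How far the handle is drawn out, m, straight up along the caddy's z: 0 stowed, 0.035 first stop, 0.070 second stop (end of travel). While the button is out, a bolt locks it at each of these; with the button kept pressed it slides against about 3 N (friction and its own weight of 0.14 kg).
- button (a joint): How far the release button is pressed in, m: 0 out, 0.005 flush with the side of the grip; unlocked from about 0.004. Spring 4 N when out, 6.5 N when flush.
- pod_a: The loose sealed creamer pod, on the worktop, standing lid up: lid about 38 mm along its x and 45 mm along its y (with the pull tab), 21 mm high, narrower towards the foot, 12 g. Origin: middle of its underside, z up.
- pod_b: The creamer pod already in the bay, on its floor, the same size and axes as the loose one; it stays there.
- shaker: Shaker with a grey top and a clear body, standing upright: 44 mm in diameter up to z = 66 mm, then a cap of 34 mm, 90 mm high in all, about 0.1 kg. Origin: middle of its underside, z up.
- fork_a: Metal fork, 200 x 27 x 14 mm, lying on the worktop to the left of the caddy; bystander, to be left alone. Origin: middle of its underside. (Behind it stands the fixed bread box, 0.27 m high, more with its open lid, filling x 0.55 to 0.97, y 0.29 to 0.71: pass round or well above it.)
- fork_b: Another such fork; bystander, to be left alone.

How it is judged:
By the outcome, as a careful person would: the job done as asked, in the order asked, and still so for the second after the job is handed in, while the arm keeps its last pose, push and grip.
It also fails if it takes over 66 s, if anything falls off the work surface, if the arm or the gripper's body presses on something with over 40 N, if the wrist force passes 120 N, or if a joint passes its speed limit or range.

### The arm

A 6-joint arm with a two-finger parallel gripper is mounted at the origin on a cart in front of the work surface, level with it; the furniture and walls round the work are solid. World frame = base frame: x ahead of the robot, y to its left, z up, the work surface at z = 0. Lengths are in m, angles in degrees, forces in N, time in s.
With the tool pointing down it reaches from about 0.275 to 0.825 m from the base axis. Payload 4.9 kg.
Tool frame: the origin (TCP) lies between the finger pads, 19 mm behind the fingertips; this is the grasp point; z points along the fingers, y is the line along which they close (so a half turn about z gives the same grasp; the last joint's range is limited). The gripper opens to 85 mm and grips with 20 to 120 N. Pads are 22 mm wide; open, the fingers measure 114 mm over their backs; the gripper's body (76 mm by 85 mm) begins 54 mm behind the grasp point. The pads swing forward as they close: fully open they stand 13 mm farther back than shut.
Start: joints at [59.519, 18.69, -11.035, 60.275, 0, 82.311], TCP at [0.213, 0.507, 0.25] pointing down, gripper open.
Joint ranges: [-152.03, 152.03], [-55.5, 102.48], [-74.3, 77.21], [-110.64, 120.58], [-84.22, 78.4], [-180, 180]. Speed limits (degrees/s): [147.25, 147.25, 180, 180, 180, 180].

### API

Orientations are given as [roll, pitch, yaw] about the fixed x, y, z axes, in that order (R = Rz(yaw) Ry(pitch) Rx(roll)).
In Python, from workcell import r gives the robot as it stands.
- The arm moves only by the tool carry_out, never from a script. Its argument "steps" is a list of rows, each an object with "fingers": the closure, from -1 (fully open) to 1 (shut); "delta_pos": the shift along the tool's x, y, z in mm, a list of three; "rot": the turn, a rotation vector about the tool's x, y, z in rad, a list of three. In form: [{"fingers": fingers, "delta_pos": [tx, ty, tz], "rot": [rx, ry, rz]}, ...]. A call has 1 to 5 rows; each row is the pose to reach, as a shift and turn from the pose commanded when the call began, along the tool's axes at that moment; what a row does not reach only later rows make up. A row lasts 1/8 s, in which the tool goes at most 62.5 mm and 10.7 degrees, less where a joint would pass 70% of its speed; a pose out of reach is approached as far as the arm can. A call with a gripper value outside its range is refused whole. The fingers move at their own pace and stop on an object; "newtons" is the grip in N (left out, the last holds). Time passes only in rows, so rows that repeat a pose let the fingers close. It gives the time, the measured TCP pose, the force, the opening and the grip force at its end, in the units of the state.
- r.observe(): the state, without advancing time (a new reading comes with each control period).
- r.grab_frame(name): name is "scene" or "top" or "wrist"; returns the picture (384x512x3 uint8, red, green, blue); there is no depth.
- r.calibration(name): a dict with "vfov" (degrees; the focal length in pixels is half the picture's height over the tangent of half this angle, whatever the lens; pixels are square), "cx", "cy" (the principal point, pixels), "R" (3x3) and "t" (3): a world point X has camera coordinates R X + t; the wrist camera has in their place "mount" (4x4, takes a point from camera to tool coordinates, whose origin is the TCP and whose axes are the flange's). Camera axes: x right, y down, z forward; pixel columns grow to the right and rows downward; lengths in m; the calibration is good to about 2 mm. A picture is of the moment at which its call begins: read the wrist's pose just before it. calibration takes no time and is no camera call.
- r.job_done(): hands the job in; it is judged then, once.
The state is a dict: "time": time; "joint_positions": joint angles; "qvel": joint speeds; "tau": joint torques, N m; "ee_pos": TCP position; "eef_rot": TCP orientation; "wrist_force": force on the tool from outside, world axes, zero at the start; "wrist_torque": the same for the moment, N m; "opening": opening from 0.0 (shut) to 1.0 (fully open); "grip_force": force on a finger pad.
Only numpy, scipy, OpenCV 4.12 (cv2) and the standard library are available. Lean on these libraries where they do the work, as an engineer would, in place of code of your own. Each camera call takes 0.05 s, during which the arm holds its last target. There are 200 camera calls.

## Working session

There is one attempt and no reset: what is moved stays moved. The work goes in short steps, Python scripts to look and compute and a tool call to move; the robot and the scene stay as the last step left them, time stands still between calls to the robot, and variables do not carry over. Pictures are saved under pics/ and viewed, at most 10 in all, crops included, and the job is handed in when it is done.

Besides the shell and the picture viewer there is one more tool, called as name(argument=value, ...), one argument or row to a line, values as JSON. carry_out: Moves the arm, as the interface text tells. Its arguments: {"type":"object","properties":{"steps":{"type":"array","items":{"type":"object","properties":{"fingers":{"type":"number"},"delta_pos":{"type":"array","items":{"type":"number"}},"rot":{"type":"array","items":{"type":"number"}}}}},"newtons":{"type":"number"}},"required":["steps"]}

```bash
ls; mkdir -p pics
python3 - <<'E'
from workcell import r
import cv2,numpy as np
print(r.observe())
for n in("scene","top","wrist"):
    f=r.grab_frame(n); cv2.imwrite(f"pics/{n}0.png",f[:,:,::-1])
    c=r.calibration(n); print(n,{k:np.round(v,4).tolist() for k,v in c.items()})
a=cv2.imread("pics/scene0.png");b=cv2.imread("pics/top0.png")
E
```

```text
pics
{'time': 0.0, 'joint_positions': array([ 5.95176791e+01,  1.87319166e+01, -1.10906646e+01,  6.02755439e+01,
       -1.27890621e-03,  8.23109201e+01]), 'qvel': array([ 0.00575291, -0.00240181,  0.03158008,  0.18252721, -0.00860428,
        0.00096364]), 'tau': array([ 3.29861778e-04, -4.43399870e+01,  2.62443173e+01,  1.54407072e-02,
        4.91017283e-05,  2.15221002e-05]), 'ee_pos': array([0.21279037, 0.50657853, 0.24921319]), 'eef_rot': array([-1.79902586e+02, -1.18614537e-02,  1.57206750e+02]), 'wrist_force': array([-0.38986123, -0.13642764, -0.86299036]), 'wrist_torque': array([-0.00543271, -0.01349522,  0.02006834]), 'grip_force': 0.0, 'opening': 0.9976613088747945}
scene {'vfov': 48.5355, 'cx': 253.8521, 'cy': 186.719, 'R': [[0.8735, -0.4867, 0.007], [-0.3772, -0.686, -0.6222], [0.3076, 0.5408, -0.7829]], 't': [-0.4414, 0.2559, 1.1181]}
top {'vfov': 52.6188, 'cx': 253.6953, 'cy': 187.1784, 'R': [[0.0301, -0.9994, 0.0155], [-0.9967, -0.0312, -0.0746], [0.075, -0.0132, -0.9971]], 't': [-0.0077, 0.5297, 1.1517]}
wrist {'vfov': 58.1859, 'cx': 254.6123, 'cy': 191.0555, 'mount': [[0.0005, -0.9594, -0.2821, 0.0732], [1.0, -0.0002, 0.0024, -0.0007], [-0.0023, -0.2821, 0.9594, -0.1246], [0.0, 0.0, 0.0, 1.0]]}
```

View pics/scene0.png

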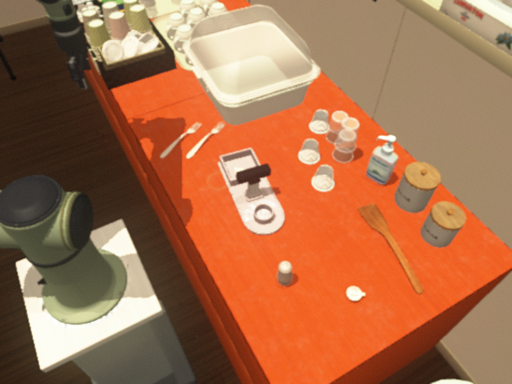

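View pics/top0.png

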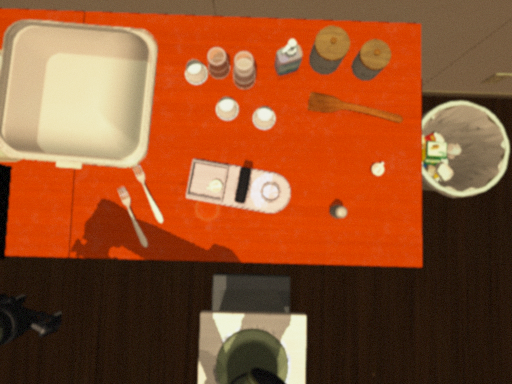

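The scene view has the caddy mid-table (grip at 253,173), the shaker at (285,272) and the loose pod at (355,294). In the top view the grip is at (243,184), the bay at (209,181), the cup at (270,191), the shaker at (340,211) and the pod at (378,169).

```bash
cat > h.py <<'E'
from workcell import r
import cv2,numpy as np
from scipy.spatial.transform import Rotation as Ro
def pose():
    s=r.observe(); return np.array(s['ee_pos']),Ro.from_euler('xyz',s['eef_rot'],degrees=True)
def cam(n,p=None):
    """f,cx,cy,Rwc(cam->world),origin"""
    c=r.calibration(n); f=192/np.tan(np.radians(c['vfov']/2))
    if n=='wrist':
        p=p or pose(); M=np.array(c['mount']); R=p[1].as_matrix()
        return f,c['cx'],c['cy'],R@M[:3,:3],p[0]+R@M[:3,3]
    R=np.array(c['R']); return f,c['cx'],c['cy'],R.T,-R.T@np.array(c['t'])
def ray(C,u,v):
    d=C[3]@np.array([(u-C[1])/C[0],(v-C[2])/C[0],1]); return C[4],d/np.linalg.norm(d)
def plane(C,u,v,z):
    o,d=ray(C,u,v); return o+d*(z-o[2])/d[2]
def tri(rays):
    A=sum(np.eye(3)-np.outer(d,d) for o,d in rays); b=sum((np.eye(3)-np.outer(d,d))@o for o,d in rays)
    X=np.linalg.solve(A,b); return X,max(np.linalg.norm(np.cross(X-o,d)) for o,d in rays)
def proj(C,X):
    q=C[3].T@(np.array(X)-C[4]); return C[1]+C[0]*q[0]/q[2],C[2]+C[0]*q[1]/q[2]
def shift(X,yaw=None):
    """tool-frame mm shift (from measured pose) to world X"""
    p,R=pose(); return np.round(R.inv().apply(np.array(X)-p)*1000,1), R.as_euler('xyz',degrees=True).round(2)
def snap(name):
    p=pose(); f=r.grab_frame('wrist')[:,:,::-1].copy(); cv2.imwrite(f'pics/{name}.png',f); np.save(f'pics/{name}.npy',np.r_[p[0],p[1].as_quat()]); return f,p
def load(name):
    q=np.load(f'pics/{name}.npy'); return cv2.imread(f'pics/{name}.png'),cam('wrist',(q[:3],Ro.from_quat(q[3:])))
E
python3 - <<'E'
from h import *
S=cam('scene');T=cam('top')
for n,a,b,z in [('shakertop',(285,266),(341,212),.09),('pod',(355,294),(378,169),.02),('grip',(253,173),(243,184),.12),('cup',(263,213),(270,191),.03)]:
    print(n,tri([ray(S,*a),ray(T,*b)]),plane(T,*b,z).round(3))
for n,z,b in[('bay nw',.03,(191,160)),('bay sw',.03,(187,199)),('fork a',.01,(132,216)),('forkb',.01,(148,193))]: print(n,plane(T,*b,z).round(3))
print(shift([.3,-.2,.25]))
E
```

```text
shakertop (array([ 0.46074736, -0.24174824,  0.07952431]), np.float64(0.0012941802909842103)) [ 0.462 -0.24   0.09 ]
pod (array([ 0.5969158 , -0.36907142,  0.01503612]), np.float64(0.0008034773450645864)) [ 0.597 -0.368  0.02 ]
grip (array([0.52808216, 0.04107816, 0.10935515]), np.float64(0.0031365634980292725)) [0.53 0.04 0.12]
cup (array([ 0.51698498, -0.03972971,  0.01911425]), np.float64(0.003055420897408086)) [ 0.519 -0.04   0.03 ]
bay nw [0.605 0.199 0.03 ]
bay sw [0.488 0.206 0.03 ]
fork a [0.432 0.372 0.01 ]
forkb [0.503 0.328 0.01 ]
(array([-3.541e+02, -6.178e+02,  1.000e-01]), array([-1.7992e+02, -1.0000e-02,  1.5721e+02]))
```

Run:
```python
from h import *
print(shift([.375,.23,.30]), shift([.47,.07,.30]))
```

```text
(array([-256.7, -192.4,  -50.4]), array([-1.7992e+02, -1.0000e-02,  1.5721e+02])) (array([-406.2, -303.1,  -50.3]), array([-1.7992e+02, -1.0000e-02,  1.5721e+02]))
```

carry_out(
  steps=[
    {"fingers": -1,"delta_pos": [-48,-36,-10],"rot": [0,0,-0.06]},
    {"fingers": -1,"delta_pos": [-96,-72,-20],"rot": [0,0,-0.12]},
    {"fingers": -1,"delta_pos": [-144,-108,-30],"rot": [0,0,-0.18]},
    {"fingers": -1,"delta_pos": [-192,-144,-40],"rot": [0,0,-0.24]},
    {"fingers": -1,"delta_pos": [-240,-180,-50],"rot": [0,0,-0.3]},
  ],
)

```text
time: 0.78
ee_pos: [0.3652, 0.2464, 0.3003]
eef_rot: [180.0, 0.0, 174.5]
wrist_force: [1.3, 0.5, -0.1]
opening: 1.003
grip_force: 0.0
```

Run:
```python
from h import *
print(shift([.47,.07,.30]))
```

```text
(array([-121.2, -165.6,    0.3]), array([1.7999e+02, 1.0000e-02, 1.7453e+02]))
```

carry_out(
  steps=[
    {"fingers": -1,"delta_pos": [-36,-49,0],"rot": [0,0,0]},
    {"fingers": -1,"delta_pos": [-72,-98,0],"rot": [0,0,0]},
    {"fingers": -1,"delta_pos": [-108,-148,0],"rot": [0,0,0]},
    {"fingers": -1,"delta_pos": [-121,-166,0],"rot": [0,0,0]},
    {"fingers": -1,"delta_pos": [-121,-166,0],"rot": [0,0,0]},
  ],
)

```text
time: 1.4
ee_pos: [0.4692, 0.0697, 0.2995]
eef_rot: [180.0, -0.0, 174.2]
wrist_force: [0.5, 0.0, -0.4]
opening: 1.002
grip_force: 0.0
```

Run:
```python
from h import *
f,p=snap('w1'); print(p[0]); cv2.imwrite('pics/w1b.png',cv2.resize(f,(800,600),interpolation=cv2.INTER_CUBIC)); print(r.observe()['time'])
```

```text
[0.46924886 0.06974146 0.29954178]
1.45
```

View pics/w1b.png

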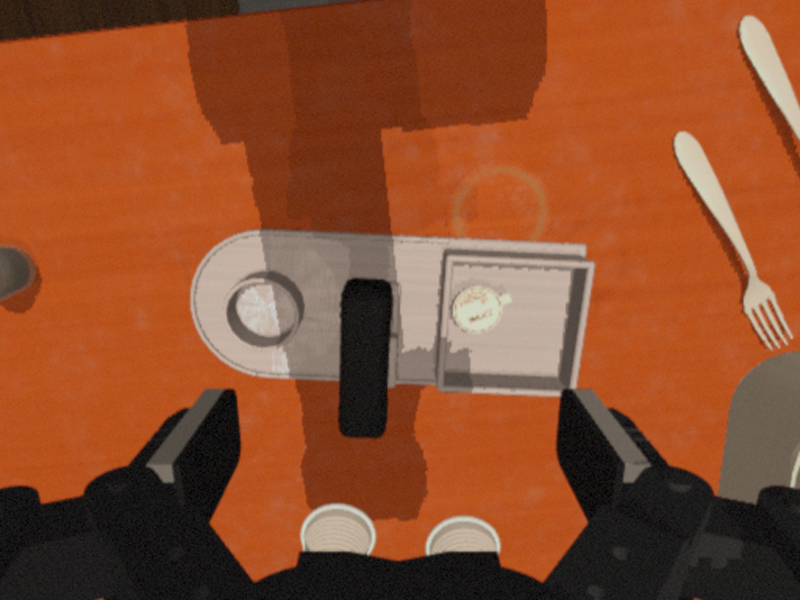

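The wrist view (800x600) shows the cup rim at (265,308) and the grip at (365,357). The bay rim runs from (445,255) to (590,390). pod_b is at (478,308) with its tab to the right (+y). I'll take a second view for stereo.

carry_out(
  steps=[
    {"fingers": -1,"delta_pos": [0,-45,0],"rot": [0,0,0]},
    {"fingers": -1,"delta_pos": [0,-90,0],"rot": [0,0,0]},
    {"fingers": -1,"delta_pos": [0,-90,0],"rot": [0,0,0]},
  ],
)

```text
time: 1.82
ee_pos: [0.4593, -0.0191, 0.3]
eef_rot: [-180.0, -0.0, 174.3]
wrist_force: [-0.2, 0.5, -0.4]
opening: 0.999
grip_force: 0.0
```

Run:
```python
from h import *
f,p=snap('w2'); print(p[0]); cv2.imwrite('pics/w2b.png',cv2.resize(f,(800,600),interpolation=cv2.INTER_CUBIC))
print(shift([.60-.05,-.37,.25]),r.observe()['time'])
```

```text
[ 0.45933821 -0.01913662  0.29996099]
(array([-124.7, -341.4,   49.7]), array([ 1.7996e+02, -2.0000e-02,  1.7436e+02])) 1.875
```

View pics/w2b.png

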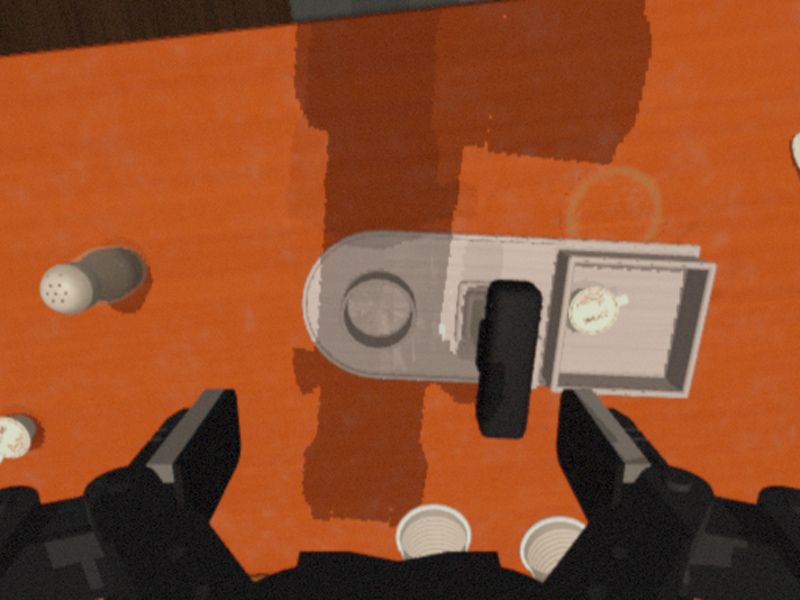

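Run:
```python
from h import *
k=512/800
A,C1=load('w1');B,C2=load('w2')
pts={'TL':((445,251),(558,251)),'TR':((594,262),(715,265)),'BR':((577,395),(690,397)),'BL':((438,389),(551,389)),'cup':((265,309),(378,309)),'podb':((477,309),(594,311)),'cupL':((226,309),(343,308)),'cupR':((303,309),(414,309))}
X={}
for n,(a,b) in pts.items():
    X[n],e=tri([ray(C1,a[0]*k,a[1]*k),ray(C2,b[0]*k,b[1]*k)]); print(n,X[n].round(4),round(e,4))
for I,C in((A,C1),(B,C2)):
    m=(I.max(2)<60).astype(np.uint8); m[:160]=0;m[285:]=0
    n,l,s,c=cv2.connectedComponentsWithStats(m); 
    for i in range(1,n):
        if 800<s[i][4]<6000 and 200<s[i][0]<340:
            ct=max(cv2.findContours((l==i).astype(np.uint8),0,2)[0],key=cv2.contourArea)
            print(s[i],c[i],cv2.minAreaRect(ct))
            row=[np.where(l[y]==i)[0][[0,-1]].tolist() for y in (200,230,260)]
            print(row,[[plane(C,u,y,.124)[:2].round(4).tolist() for u in q] for y,q in zip((200,230,260),row)], plane(C,c[i][0],s[i][1]+s[i][3],.124).round(4))
# shaker, pod in w2 coarse
print(plane(C2,68*k,290*k,.09),plane(C2,12*k,437*k,.021))
```

```text
TL [0.4834 0.1065 0.0053] 0.0004
TR [0.497  0.2123 0.0375] 0.0006
BR [0.6024 0.1986 0.0393] 0.0004
BL [0.5866 0.0904 0.0367] 0.0003
cup [ 0.5132 -0.0396  0.0169] 0.0003
podb [0.5256 0.1253 0.033 ] 0.0004
cupL [ 0.5059 -0.0653  0.0305] 0.0007
cupR [ 0.5183 -0.0112  0.0099] 0.0003
[ 217  178   34  102 3075] [233.0598374  228.18276423] ((233.52969360351562, 228.56968688964844), (32.1500358581543, 101.04956817626953), 0.8814040422439575)
[[218, 250], [218, 248], [217, 247]] [[[0.4893, 0.0346], [0.4923, 0.0637]], [[0.5186, 0.0307], [0.5215, 0.0587]], [[0.5494, 0.0257], [0.5524, 0.0545]]] [0.5726 0.0385 0.124 ]
[ 305  180   41  100 3350] [323.89283582 228.32895522] ((322.5990905761719, 229.1195526123047), (37.628597259521484, 100.89015197753906), 7.471559047698975)
[[311, 344], [305, 340], [305, 337]] [[[0.4882, 0.0303], [0.4912, 0.0604]], [[0.5172, 0.0231], [0.5205, 0.0559]], [[0.5484, 0.0213], [0.5515, 0.0521]]] [0.572  0.0385 0.124 ]
[ 0.45755766 -0.23159149  0.09      ] [ 0.59321394 -0.35860557  0.021     ]
```

carry_out(
  steps=[
    {"fingers": -1,"delta_pos": [-20,-58,8],"rot": [0,0,0]},
    {"fingers": -1,"delta_pos": [-40,-116,16],"rot": [0,0,0]},
    {"fingers": -1,"delta_pos": [-60,-174,24],"rot": [0,0,0]},
    {"fingers": -1,"delta_pos": [-80,-232,32],"rot": [0,0,0]},
    {"fingers": -1,"delta_pos": [-100,-290,40],"rot": [0,0,0]},
  ],
)

```text
time: 2.5
ee_pos: [0.5327, -0.3164, 0.2598]
eef_rot: [180.0, 0.0, 174.6]
wrist_force: [1.2, 1.0, 0.5]
opening: 1.001
grip_force: 0.0
```

Run:
```python
from h import *
f,p=snap('w3'); print(p[0]); cv2.imwrite('pics/w3b.png',cv2.resize(f,(800,600),interpolation=cv2.INTER_CUBIC))
print(r.observe()['time'])
```

```text
[ 0.53266608 -0.31637541  0.25978148]
2.55
```

View pics/w3b.png

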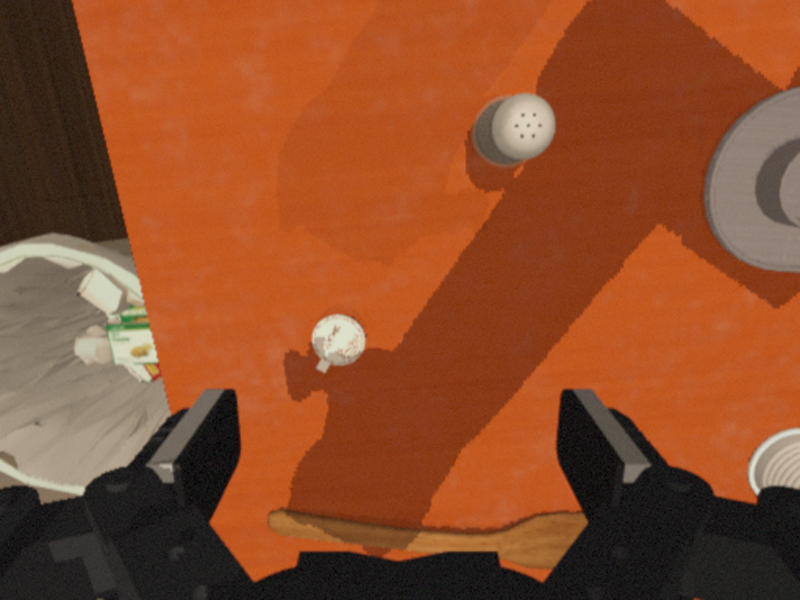

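The pod is at (339,339) with its tab toward (323,367). The shaker top is at (528,126).

```bash
cat >> h.py <<'E'
def white(I,box):
    """light low-saturation blob in box (u0,v0,u1,v1): minEnclosing after removing tab by opening; returns centre,radius,centroid"""
    H=cv2.cvtColor(I,cv2.COLOR_BGR2HSV); m=((H[...,1]<110)&(H[...,2]>130)).astype(np.uint8)
    k=np.zeros_like(m); u0,v0,u1,v1=box; k[v0:v1,u0:u1]=1; m&=k
    n,l,s,c=cv2.connectedComponentsWithStats(m); i=1+np.argmax(s[1:,4]); b=(l==i).astype(np.uint8)
    ct=max(cv2.findContours(b,0,2)[0],key=cv2.contourArea); b=cv2.drawContours(b*0,[ct],0,1,-1)
    rr=np.sqrt(b.sum()/np.pi); q=max(3,int(rr*1.1)); o=cv2.morphologyEx(b,cv2.MORPH_OPEN,cv2.getStructuringElement(cv2.MORPH_ELLIPSE,(q,q)))
    co=max(cv2.findContours(o,0,2)[0],key=cv2.contourArea); far=ct[:,0][np.argmax(np.hypot(*(ct[:,0]-np.mean(co[:,0],0)).T))]
    return cv2.fitEllipse(co),far
E
python3 - <<'E'
from h import *
I,C=load('w3'); e,far=white(I,(170,180,260,260)); print(e,far)
P=plane(C,*e[0],.021); F=plane(C,*map(float,far),.021); print('pod',P,'tab',F-P,np.degrees(np.arctan2((F-P)[1],(F-P)[0])))
e2,f2=white(I,(300,50,360,115)); print('shk',e2,plane(C,*e2[0],.085))
print(shift([P[0],P[1],.13]))
E
```

```text
((216.24688720703125, 217.17803955078125), (32.16343688964844, 33.57855987548828), 89.1929931640625) [203 236]
pod [ 0.59284033 -0.36455914  0.021     ] tab [ 0.02130292 -0.01792379  0.        ] -40.07648808487445
shk ((335.0806579589844, 80.07771301269531), (38.995426177978516, 41.120033264160156), 19.150848388671875) [ 0.45873692 -0.24196428  0.085     ]
(array([-63.4, -34.1, 127.5]), array([-1.7978e+02,  1.0000e-02,  1.7424e+02]))
```

carry_out(
  steps=[
    {"fingers": -1,"delta_pos": [-26,-13,50],"rot": [0,0,-0.09]},
    {"fingers": -1,"delta_pos": [-55,-28,100],"rot": [0,0,-0.18]},
    {"fingers": -0.5,"delta_pos": [-63,-34,127],"rot": [0,0,-0.18]},
    {"fingers": -0.3,"delta_pos": [-63,-34,127],"rot": [0,0,-0.18]},
  ],
  newtons=20,
)

```text
time: 3.05
ee_pos: [0.5902, -0.3535, 0.1297]
eef_rot: [179.7, -0.3, -175.2]
wrist_force: [-0.5, 0.7, 1.3]
opening: 0.651
grip_force: 0.0
```

Run:
```python
from h import *
f,p=snap('w4'); print(p[0]); cv2.imwrite('pics/w4b.png',f)
C4=cam('wrist',p); u,v=proj(C4,[.5928,-.3646,.021]); print(u,v)
u,v=int(u),int(v); e,far=white(f,(u-60,v-60,u+60,v+60)); print(e,far)
_,C3=load('w3'); print(tri([ray(C3,216.25,217.18),ray(C4,*e[0])]),plane(C4,*e[0],.021))
P=plane(C4,*e[0],.021);print(shift([P[0],P[1],.023]))
```

```text
[ 0.5901998  -0.3535394   0.12969939]
237.26175558448438 200.02729048956456
((236.5565643310547, 199.64002990722656), (51.176517486572266, 53.064308166503906), 92.57772827148438) [212 227]
(array([ 0.59434122, -0.36510827,  0.01646276]), np.float64(0.00033575469453673966)) [ 0.59255371 -0.3651193   0.021     ]
(array([ -1. , -11.2, 109. ]), array([ 1.7987e+02, -1.1000e-01, -1.7516e+02]))
```

carry_out(
  steps=[
    {"fingers": -0.5,"delta_pos": [-1,-11,25],"rot": [0,0,0]},
    {"fingers": -0.5,"delta_pos": [-1,-11,70],"rot": [0,0,0]},
    {"fingers": -0.5,"delta_pos": [-1,-11,100],"rot": [0,0,0]},
    {"fingers": -0.5,"delta_pos": [-1,-11,108],"rot": [0,0,0]},
    {"fingers": -0.5,"delta_pos": [-1,-11,108],"rot": [0,0,0]},
  ],
)

```text
time: 3.72
ee_pos: [0.5928, -0.3679, 0.0256]
eef_rot: [-180.0, 0.0, -175.3]
wrist_force: [-0.5, 0.2, -0.1]
opening: 0.75
grip_force: 0.0
```

carry_out(
  steps=[
    {"fingers": 0,"delta_pos": [0,0,0],"rot": [0,0,0]},
    {"fingers": 0.3,"delta_pos": [0,0,0],"rot": [0,0,0]},
    {"fingers": 0.3,"delta_pos": [0,0,0],"rot": [0,0,0]},
    {"fingers": 0.3,"delta_pos": [0,0,0],"rot": [0,0,0]},
  ],
  newtons=20,
)

```text
time: 4.22
ee_pos: [0.5937, -0.3685, 0.0271]
eef_rot: [-179.9, 0.1, -175.3]
wrist_force: [-1.0, 0.5, 5.4]
opening: 0.424
grip_force: 19.6
```

carry_out(
  steps=[
    {"fingers": 0.3,"delta_pos": [0,0,-30],"rot": [0,0,0]},
    {"fingers": 0.3,"delta_pos": [0,0,-80],"rot": [0,0,0]},
    {"fingers": 0.3,"delta_pos": [0,0,-130],"rot": [0,0,0]},
    {"fingers": 0.3,"delta_pos": [0,0,-180],"rot": [0,0,0]},
    {"fingers": 0.3,"delta_pos": [0,0,-200],"rot": [0,0,0]},
  ],
)

```text
time: 4.85
ee_pos: [0.5938, -0.3687, 0.2299]
eef_rot: [-179.7, 0.3, -175.3]
wrist_force: [1.0, 0.1, -0.9]
opening: 0.422
grip_force: 20.0
```

Run:
```python
from h import *
f,p=snap('w5'); print(p[0],p[1].as_euler('xyz',degrees=True)); cv2.imwrite('pics/w5b.png',cv2.resize(f[150:384,130:400],None,fx=2.2,fy=2.2))
s=r.observe();print(s['joint_positions'].round(1),s['time'])
# targets
yaw=np.radians(-8.2);ex=np.array([np.cos(yaw),np.sin(yaw)]);ey=np.array([-ex[1],ex[0]])
bay=np.array([.5418,.1514]);T=bay+27e-3*ey;print(T);print(shift([*T,.20]),shift([T[0]-.1,T[1]-.3,.22]))
```

```text
[ 0.59384023 -0.36871297  0.22988771] [-179.73877041    0.27917434 -175.2890691 ]
[-37.9  35.4  12.9  67.1  -0.  -42.6] 4.9
[0.54565098 0.17812396]
(array([  3.6, 549.4,  28.3]), array([-179.67,    0.35, -175.28])) (array([127.8, 258.6,   9.2]), array([-179.67,    0.35, -175.28]))
```

View pics/w5b.png

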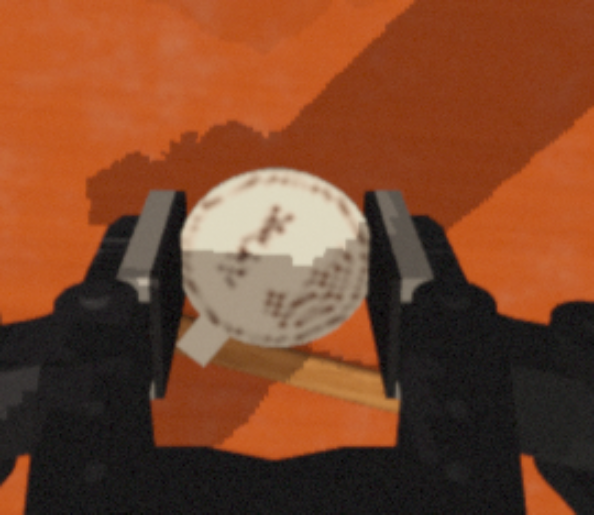

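The pod is held, centred between the pads at (275,258), with its tab at the lower left and its lid level.

carry_out(
  steps=[
    {"fingers": 0.3,"delta_pos": [0,55,0],"rot": [0,0,-0.135]},
    {"fingers": 0.3,"delta_pos": [0,110,0],"rot": [0,0,-0.27]},
    {"fingers": 0.3,"delta_pos": [0,165,0],"rot": [0,0,-0.405]},
    {"fingers": 0.3,"delta_pos": [2,220,0],"rot": [0,0,-0.54]},
    {"fingers": 0.3,"delta_pos": [2,275,0],"rot": [0,0,-0.675]},
  ],
)

```text
time: 5.52
ee_pos: [0.5672, -0.092, 0.2246]
eef_rot: [180.0, -0.0, -136.4]
wrist_force: [0.3, -0.0, 0.1]
opening: 0.421
grip_force: 20.0
```

Run:
```python
from h import *
I,C=load('w5'); q=np.load('pics/w5.npy')
e,f=white(I,(205,222,305,318)); P=plane(C,*e[0],q[2]-.006); print(e,'pod in tool',Ro.from_quat(q[3:]).inv().apply(P-q[:3])*1000)
print(shift([.5457,.1781,.23]), r.observe()['time'])
```

```text
((254.6100311279297, 266.55377197265625), (81.49378967285156, 83.61318969726562), 111.92422485351562) pod in tool [1.00134419 1.26597354 5.98948242]
(array([-170.8,  210.4,   -5.4]), array([ 179.99,   -0.  , -136.38])) 5.525
```

carry_out(
  steps=[
    {"fingers": 0.3,"delta_pos": [-35,43,0],"rot": [0,0,-0.14]},
    {"fingers": 0.3,"delta_pos": [-70,86,0],"rot": [0,0,-0.28]},
    {"fingers": 0.3,"delta_pos": [-105,129,0],"rot": [0,0,-0.42]},
    {"fingers": 0.3,"delta_pos": [-140,172,0],"rot": [0,0,-0.56]},
    {"fingers": 0.3,"delta_pos": [-171,210,0],"rot": [0,0,-0.667]},
  ],
)

```text
time: 6.15
ee_pos: [0.5473, 0.1782, 0.2246]
eef_rot: [180.0, -0.0, -98.2]
wrist_force: [-0.0, -0.3, -1.1]
opening: 0.414
grip_force: 20.0
```

Run:
```python
from h import *
print(shift([.5457,.1781,.12]), r.observe()['time'])
```

```text
(array([  0.3,   1.5, 104.6]), array([179.99,  -0.  , -98.15])) 6.15
```

Run:
```python
from h import *
k=.64
_,C1=load('w1');_,C2=load('w2')
for C,pts in((C1,((594,262),(577,395),(438,389),(442,255))),(C2,((715,265),(690,397),(551,389),(562,254)))):
    X=[plane(C,u*k,v*k,.036)[:2] for u,v in pts]; print(np.round(X,4).tolist(),'mid TR-BL',((X[0]+X[2])/2).round(4),'mean',np.mean(X,0).round(4))
for C,a in((C1,(265,309)),(C2,(378,309))): print('cup',[plane(C,a[0]*k,a[1]*k,z)[:2].round(4).tolist() for z in(.025,.032)])
for C,a in((C1,(477,309)),(C2,(594,311))): print('podb',plane(C,a[0]*k,a[1]*k,.028)[:2].round(4))
```

```text
[[0.4986, 0.2133], [0.6056, 0.2001], [0.5893, 0.091], [0.4821, 0.1024]] mid TR-BL [0.544  0.1521] mean [0.5439 0.1517]
[[0.4999, 0.2134], [0.6065, 0.2008], [0.5886, 0.0911], [0.4804, 0.1012]] mid TR-BL [0.5442 0.1523] mean [0.5438 0.1516]
cup [[0.5133, -0.037], [0.5113, -0.0349]]
cup [[0.5125, -0.0385], [0.5103, -0.038]]
podb [0.5288 0.1265]
podb [0.5297 0.1275]
```

carry_out(
  steps=[
    {"fingers": 0.3,"delta_pos": [0,0,45],"rot": [0,0,0]},
    {"fingers": 0.3,"delta_pos": [0,0,95],"rot": [0,0,0]},
    {"fingers": 0.3,"delta_pos": [0,0,140],"rot": [0,0,0]},
    {"fingers": 0.3,"delta_pos": [0,0,170],"rot": [0,0,0]},
    {"fingers": 0.3,"delta_pos": [0,0,175],"rot": [0,0,0]},
  ],
)

```text
time: 6.78
ee_pos: [0.5457, 0.1759, 0.0475]
eef_rot: [179.7, -0.1, -98.4]
wrist_force: [0.1, 0.7, 0.5]
opening: 0.418
grip_force: 20.1
```

carry_out(
  steps=[
    {"fingers": 0.3,"delta_pos": [0,0,4],"rot": [0,0,0]},
    {"fingers": 0.3,"delta_pos": [0,0,8],"rot": [0,0,0]},
    {"fingers": 0.3,"delta_pos": [0,0,12],"rot": [0,0,0]},
    {"fingers": 0.3,"delta_pos": [0,0,12],"rot": [0,0,0]},
  ],
)

```text
time: 7.28
ee_pos: [0.5484, 0.176, 0.0383]
eef_rot: [-179.9, -0.0, -98.4]
wrist_force: [1.9, -1.1, 0.4]
opening: 0.422
grip_force: 20.3
```

carry_out(
  steps=[
    {"fingers": 0.3,"delta_pos": [0,0,2],"rot": [0,0,0]},
    {"fingers": 0.3,"delta_pos": [0,0,4],"rot": [0,0,0]},
    {"fingers": 0.3,"delta_pos": [0,0,4],"rot": [0,0,0]},
  ],
)

```text
time: 7.65
ee_pos: [0.5485, 0.1765, 0.0355]
eef_rot: [-179.9, 0.0, -98.4]
wrist_force: [-2.0, -1.2, 12.4]
opening: 0.415
grip_force: 21.1
```

carry_out(
  steps=[
    {"fingers": 0.0,"delta_pos": [0,0,-2],"rot": [0,0,0]},
    {"fingers": -0.18,"delta_pos": [0,0,-2],"rot": [0,0,0]},
    {"fingers": -0.18,"delta_pos": [0,0,-2],"rot": [0,0,0]},
  ],
)

```text
time: 8.02
ee_pos: [0.5477, 0.1765, 0.0357]
eef_rot: [180.0, 0.0, -98.4]
wrist_force: [0.7, 0.7, 0.9]
opening: 0.593
grip_force: 0.0
```

carry_out(
  steps=[
    {"fingers": -0.18,"delta_pos": [0,0,-15],"rot": [0,0,0]},
    {"fingers": -0.18,"delta_pos": [0,0,-50],"rot": [0,0,0]},
    {"fingers": -0.18,"delta_pos": [0,0,-100],"rot": [0,0,0]},
    {"fingers": -1,"delta_pos": [0,0,-155],"rot": [0,0,0]},
    {"fingers": -1,"delta_pos": [0,0,-205],"rot": [0,0,0]},
  ],
)

```text
time: 8.65
ee_pos: [0.548, 0.1764, 0.2441]
eef_rot: [-179.9, 0.0, -98.4]
wrist_force: [0.9, 0.3, 0.3]
opening: 0.978
grip_force: 0.0
```

Run:
```python
from h import *
f,p=snap('w6'); print(p[0]); cv2.imwrite('pics/w6b.png',f)
print(shift([.459,-.241,.24]), r.observe()['time'], r.observe()['joint_positions'])
```

```text
[0.54795045 0.17636066 0.24408043]
(array([427. ,  30.2,   9.1]), array([-179.38,    0.22,  -98.38])) 8.7 [ 1.05002438e+01  2.12078488e+01 -7.19428159e+00  6.09358386e+01
  7.29068425e-03 -7.11136164e+01]
```

View pics/w6b.png

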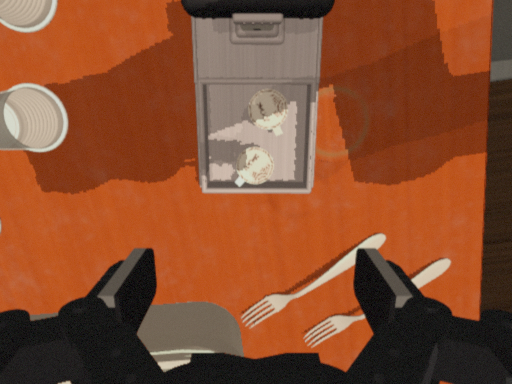

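Both pods lie lid up, side by side on the bay floor: pod_b at (268,109) and the new one at (256,165). Next is the shaker.

carry_out(
  steps=[
    {"fingers": -1,"delta_pos": [60,4,0],"rot": [0,0,0]},
    {"fingers": -1,"delta_pos": [120,8,0],"rot": [0,0,0]},
    {"fingers": -1,"delta_pos": [180,12,0],"rot": [0,0,0]},
    {"fingers": -1,"delta_pos": [240,16,0],"rot": [0,0,0]},
    {"fingers": -1,"delta_pos": [300,20,0],"rot": [0,0,0]},
  ],
)

```text
time: 9.32
ee_pos: [0.4838, -0.1193, 0.2418]
eef_rot: [-179.9, -0.0, -98.4]
wrist_force: [0.5, -0.8, 1.1]
opening: 1.002
grip_force: 0.0
```

Run:
```python
from h import *
f,p=snap('w7'); C7=cam('wrist',p); u,v=proj(C7,[.459,-.241,.085]); print(p[0],u,v)
u,v=int(u),int(v); e,far=white(f,(max(0,u-35),max(0,v-35),u+35,v+35)); print(e)
_,C3=load('w3'); print(tri([ray(C3,335.1,80.1),ray(C7,*e[0])]),plane(C7,*e[0],.085))
print(shift([.459,-.241,.2]), r.observe()['time'])
```

```text
[ 0.48379798 -0.11927985  0.24184549] 262.1315900370359 15.457029934043362
((262.031982421875, 17.139963150024414), (43.607200622558594, 48.44816589355469), 172.43841552734375)
(array([ 0.45986668, -0.24044696,  0.08228863]), np.float64(0.0007581618628171987)) [ 0.45923014 -0.23989255  0.085     ]
(array([117. ,   5.7,  42.5]), array([-179.95,   -0.34,  -98.82])) 9.375
```

carry_out(
  steps=[
    {"fingers": -1,"delta_pos": [55,3,20],"rot": [0,0,0]},
    {"fingers": -1,"delta_pos": [105,5,50],"rot": [0,0,0]},
    {"fingers": -1,"delta_pos": [117,5,68],"rot": [0,0,0]},
    {"fingers": -1,"delta_pos": [117,5,70],"rot": [0,0,0]},
  ],
)

```text
time: 9.88
ee_pos: [0.4614, -0.2328, 0.1703]
eef_rot: [179.9, 0.1, -98.5]
wrist_force: [0.1, 0.9, -0.2]
opening: 0.999
grip_force: 0.0
```

Run:
```python
from h import *
f,p=snap('w8'); C=cam('wrist',p); u,v=map(int,proj(C,[.4595,-.2405,.085])); print(p[0],u,v)
e,far=white(f,(u-65,v-65,u+65,v+65)); print(e)
_,C7=load('w7'); print(tri([ray(C7,262,17.1),ray(C,*e[0])]),plane(C,*e[0],.085))
P=plane(C,*e[0],.085);print(shift([P[0],P[1],.055]),shift([.4595,-.2405,.055]))
```

```text
[ 0.46140204 -0.23275509  0.17025175] 253 193
((254.69752502441406, 188.75787353515625), (37.94905471801758, 47.77121353149414), 14.819279670715332)
(array([ 0.4586192 , -0.24129703,  0.07684973]), np.float64(0.0002832191196812955)) [ 0.45800262 -0.24358726  0.085     ]
(array([ 11.9,   2.1, 115.8]), array([ 1.7995e+02,  5.0000e-02, -9.8440e+01])) (array([  8.6,   1.1, 115.8]), array([ 1.7995e+02,  5.0000e-02, -9.8440e+01]))
```

carry_out(
  steps=[
    {"fingers": -0.8,"delta_pos": [9,1,20],"rot": [0,0,0]},
    {"fingers": -0.8,"delta_pos": [9,1,65],"rot": [0,0,0]},
    {"fingers": -0.8,"delta_pos": [9,1,105],"rot": [0,0,0]},
    {"fingers": -0.8,"delta_pos": [9,1,115],"rot": [0,0,0]},
    {"fingers": -0.8,"delta_pos": [9,1,115],"rot": [0,0,0]},
  ],
)

```text
time: 10.55
ee_pos: [0.4607, -0.2408, 0.0568]
eef_rot: [-180.0, -0.0, -98.3]
wrist_force: [-0.0, 0.8, 0.4]
opening: 0.895
grip_force: 0.0
```

carry_out(
  steps=[
    {"fingers": -0.3,"delta_pos": [0,0,0],"rot": [0,0,0]},
    {"fingers": 0.2,"delta_pos": [0,0,0],"rot": [0,0,0]},
    {"fingers": 0.2,"delta_pos": [0,0,0],"rot": [0,0,0]},
    {"fingers": 0.2,"delta_pos": [0,0,0],"rot": [0,0,0]},
  ],
  newtons=30,
)

```text
time: 11.05
ee_pos: [0.4612, -0.2422, 0.0576]
eef_rot: [-179.8, -0.1, -98.4]
wrist_force: [-0.4, 0.9, 7.3]
opening: 0.436
grip_force: 29.3
```

carry_out(
  steps=[
    {"fingers": 0.2,"delta_pos": [0,0,-20],"rot": [0,0,0]},
    {"fingers": 0.2,"delta_pos": [0,0,-60],"rot": [0,0,0]},
    {"fingers": 0.2,"delta_pos": [0,0,-100],"rot": [0,0,0]},
    {"fingers": 0.2,"delta_pos": [0,0,-110],"rot": [0,0,0]},
  ],
)

```text
time: 11.55
ee_pos: [0.4614, -0.2424, 0.1689]
eef_rot: [-179.7, -0.1, -98.4]
wrist_force: [-0.4, -0.3, -1.7]
opening: 0.434
grip_force: 30.2
```

Run:
```python
from h import *
f,p=snap('w9'); print(p[0]); 
g=r.grab_frame('scene')[:,:,::-1]; S=cam('scene'); u,v=map(int,proj(S,p[0])); print(u,v)
a=cv2.resize(f[130:384,110:400],(580,508)); b=cv2.resize(g[v-60:v+67,u-27:u+28],(220,508)); cv2.imwrite('pics/w9b.png',np.hstack([a,b]))
s=r.observe();print(s['opening'],s['grip_force'],s['wrist_force'],s['joint_positions'])
```

```text
[ 0.46141062 -0.24237175  0.16892414]
288 247
0.43582874426206386 30.16536474460736 [-0.12405646 -0.64415919 -2.80862914] [-3.58334064e+01  1.96522509e+01 -2.27455739e+01  4.74596288e+01
  2.51598755e-04 -1.17426549e+02]
```

View pics/w9b.png

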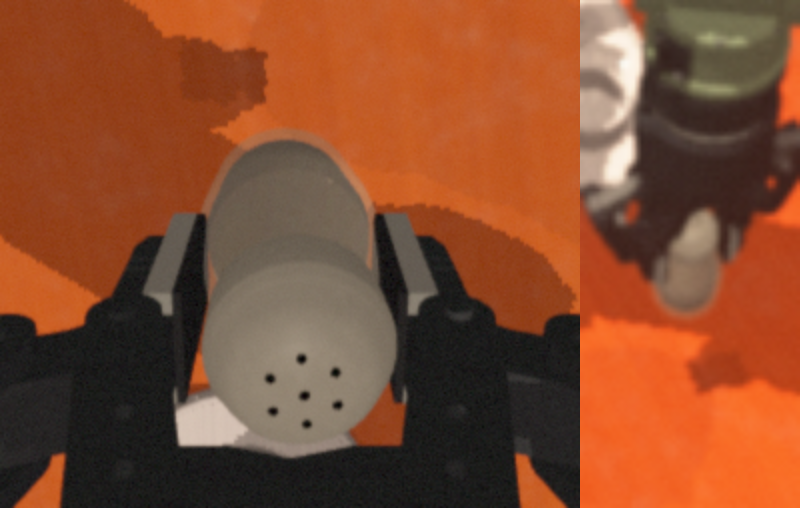

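The shaker is held upright and centred, with its cap at (305,395) in the crop. I'll measure the cup more closely from two new positions.

Run:
```python
from h import *
q=np.load('pics/w9.npy');C=cam('wrist',(q[:3],Ro.from_quat(q[3:])))
P=plane(C,262.5,327.5,q[2]+.032); print('axis tool',Ro.from_quat(q[3:]).inv().apply(P-q[:3])*1000)
print(shift([.50,.01,.25]),shift([.52,.045,.25]))
```

```text
axis tool [ -0.58019937   4.13529099 -32.02083999]
(array([-254.8,   -2.4,  -83.2]), array([-1.7987e+02, -7.0000e-02, -9.8410e+01])) (array([-292.3,  -17.1,  -83.3]), array([-1.7987e+02, -7.0000e-02, -9.8410e+01]))
```

carry_out(
  steps=[
    {"fingers": 0.2,"delta_pos": [-40,0,-40],"rot": [0,0,0]},
    {"fingers": 0.2,"delta_pos": [-95,0,-65],"rot": [0,0,0]},
    {"fingers": 0.2,"delta_pos": [-150,-1,-83],"rot": [0,0,0]},
    {"fingers": 0.2,"delta_pos": [-207,-2,-83],"rot": [0,0,0]},
    {"fingers": 0.2,"delta_pos": [-255,-2,-83],"rot": [0,0,0]},
  ],
)

```text
time: 12.28
ee_pos: [0.4986, 0.0127, 0.2475]
eef_rot: [179.9, 0.0, -98.4]
wrist_force: [0.9, 0.3, -1.1]
opening: 0.437
grip_force: 30.2
```

carry_out(
  steps=[
    {"fingers": 0.2,"delta_pos": [0,0,0],"rot": [0,0,0]},
  ],
)

```text
time: 12.4
ee_pos: [0.4983, 0.0136, 0.2472]
eef_rot: [179.8, 0.0, -98.1]
wrist_force: [-0.5, -1.0, -1.0]
opening: 0.436
grip_force: 30.2
```

Run:
```python
from h import *
f,p=snap('wa'); print(p[0],[proj(cam('wrist',p),X) for X in([.511,-.0365,.032],[.524,.0425,.12])])
```

```text
[0.49833044 0.01363091 0.24716522] [(np.float64(232.0857921282821), np.float64(114.80975182379397)), (np.float64(224.9548642533425), np.float64(227.08381219782854))]
```

carry_out(
  steps=[
    {"fingers": 0.2,"delta_pos": [-40,-20,0],"rot": [0,0,0]},
    {"fingers": 0.2,"delta_pos": [-60,-50,0],"rot": [0,0,0]},
    {"fingers": 0.2,"delta_pos": [-60,-50,0],"rot": [0,0,0]},
    {"fingers": 0.2,"delta_pos": [-60,-50,0],"rot": [0,0,0]},
  ],
)

```text
time: 12.95
ee_pos: [0.5565, 0.0615, 0.2477]
eef_rot: [179.8, -0.0, -98.5]
wrist_force: [-0.3, 1.2, -1.7]
opening: 0.436
grip_force: 30.3
```

Run:
```python
from h import *
f,p=snap('wb'); print(p[0],[proj(cam('wrist',p),X) for X in([.511,-.0365,.032],[.524,.0425,.12])])
I,_=load('wa'); cv2.imwrite('pics/wab.png',np.vstack([cv2.resize(x[0:190,130:390],(780,300*190//100)[:2]) if 0 else cv2.resize(x[0:150,126:386],(520,300)) for x in(I,f)]))
```

```text
[0.55649271 0.06152577 0.24772203] [(np.float64(285.61709270440343), np.float64(53.12011511717105)), (np.float64(291.66029070462554), np.float64(157.03510268497973))]
```

View pics/wab.png

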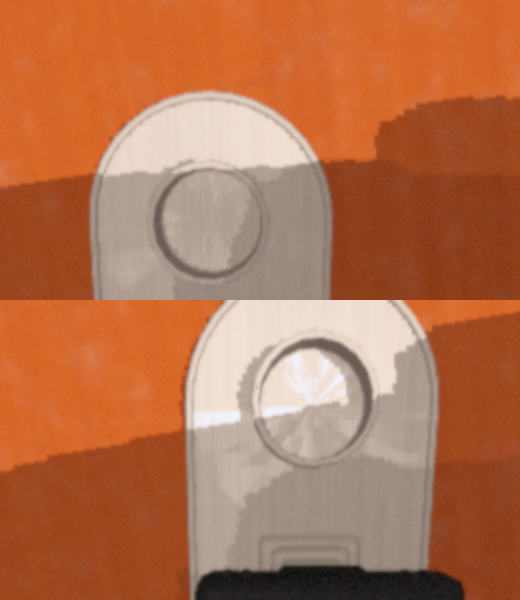

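Run:
```python
from h import *
_,Ca=load('wa');_,Cb=load('wb');_,C1=load('w1');_,C2=load('w2')
ra=[ray(Ca,230.3,110.5),ray(Cb,283,49.7)]; print(tri(ra), tri(ra+[ray(C1,169.6,197.8),ray(C2,241.9,197.8)]))
for C,a in((Ca,(230.3,110.5)),(Cb,(283,49.7))): print(plane(C,*a,.032).round(4))
# outline edges: parallel sides of base plate in wb rows, at z~.007
for (u0,u1,v) in((190,437,110),(189,433,190)): 
    a=plane(Cb,126+u0/2,v/2,.006);b=plane(Cb,126+u1/2,v/2,.006);print(a.round(4),b.round(4),((a+b)/2).round(4))
a=plane(Cb,126+195/2,282/2,.122);b=plane(Cb,126+463/2,285/2,.122);print('grip ends',a,b,(a+b)/2)
C=np.array([.5125,-.0395]);print(shift([*C,.13]))
```

```text
(array([ 0.51247655, -0.04038055,  0.02565075]), np.float64(7.124295245908539e-05)) (array([ 0.51309522, -0.03933695,  0.0224641 ]), np.float64(0.0019084209680730326))
[ 0.5121 -0.0407  0.032 ]
[ 0.513  -0.0398  0.032 ]
[ 0.572  -0.0463  0.006 ] [ 0.4508 -0.0283  0.006 ] [ 0.5114 -0.0373  0.006 ]
[ 0.5792 -0.0087  0.006 ] [0.4557 0.0097 0.006 ] [5.174e-01 5.000e-04 6.000e-03]
grip ends [0.57170611 0.0230869  0.122     ] [0.47555999 0.03850705 0.122     ] [0.52363305 0.03079698 0.122     ]
(array([106.3,  28.2, 118.2]), array([ 1.7987e+02, -3.0000e-02, -9.8490e+01]))
```

carry_out(
  steps=[
    {"fingers": 0.2,"delta_pos": [50,14,0],"rot": [0,0,0]},
    {"fingers": 0.2,"delta_pos": [100,27,10],"rot": [0,0,0]},
    {"fingers": 0.2,"delta_pos": [107,28,60],"rot": [0,0,0]},
    {"fingers": 0.2,"delta_pos": [107,28,110],"rot": [0,0,0]},
    {"fingers": 0.2,"delta_pos": [107,28,130],"rot": [0,0,0]},
  ],
)

```text
time: 13.62
ee_pos: [0.511, -0.0398, 0.1164]
eef_rot: [179.7, 0.0, -98.5]
wrist_force: [-0.2, -0.1, -0.8]
opening: 0.429
grip_force: 30.3
```

carry_out(
  steps=[
    {"fingers": 0.2,"delta_pos": [0,0,0],"rot": [0,0,0]},
    {"fingers": 0.2,"delta_pos": [0,0,0],"rot": [0,0,0]},
  ],
)

```text
time: 13.88
ee_pos: [0.5145, -0.0396, 0.1201]
eef_rot: [-179.9, -0.0, -98.4]
wrist_force: [0.1, -0.4, -0.8]
opening: 0.434
grip_force: 30.3
```

Run:
```python
from h import *
print(shift([.513,-.0405,.095]))
```

```text
(array([ 1.1,  1.4, 25.1]), array([-1.7992e+02, -1.0000e-02, -9.8440e+01]))
```

carry_out(
  steps=[
    {"fingers": 0.2,"delta_pos": [1,1,15],"rot": [0,0,0]},
    {"fingers": 0.2,"delta_pos": [1,1,27],"rot": [0,0,0]},
    {"fingers": 0.2,"delta_pos": [1,1,36],"rot": [0,0,0]},
    {"fingers": 0.2,"delta_pos": [1,1,42],"rot": [0,0,0]},
    {"fingers": 0.2,"delta_pos": [1,1,42],"rot": [0,0,0]},
  ],
)

```text
time: 14.5
ee_pos: [0.5126, -0.0398, 0.0764]
eef_rot: [179.9, 0.0, -98.4]
wrist_force: [0.4, 0.4, -1.2]
opening: 0.431
grip_force: 30.3
```

Inside the rim with no contact so far; lowering to the cup floor.

carry_out(
  steps=[
    {"fingers": 0.2,"delta_pos": [0,0,5],"rot": [0,0,0]},
    {"fingers": 0.2,"delta_pos": [0,0,9],"rot": [0,0,0]},
    {"fingers": 0.2,"delta_pos": [0,0,12],"rot": [0,0,0]},
    {"fingers": 0.2,"delta_pos": [0,0,12],"rot": [0,0,0]},
  ],
)

```text
time: 15.0
ee_pos: [0.5132, -0.0401, 0.066]
eef_rot: [-180.0, -0.0, -98.4]
wrist_force: [-2.4, 0.0, 9.5]
opening: 0.435
grip_force: 31.6
```

carry_out(
  steps=[
    {"fingers": 0,"delta_pos": [0,0,-3],"rot": [0,0,0]},
    {"fingers": -0.6,"delta_pos": [0,0,-3],"rot": [0,0,0]},
    {"fingers": -0.6,"delta_pos": [0,0,-3],"rot": [0,0,0]},
  ],
)

```text
time: 15.38
ee_pos: [0.5131, -0.0399, 0.0679]
eef_rot: [-180.0, -0.0, -98.4]
wrist_force: [-0.4, -0.6, -0.1]
opening: 0.802
grip_force: 0.0
```

carry_out(
  steps=[
    {"fingers": -0.8,"delta_pos": [0,0,-20],"rot": [0,0,0]},
    {"fingers": -1,"delta_pos": [0,0,-75],"rot": [0,0,0]},
    {"fingers": -1,"delta_pos": [0,0,-135],"rot": [0,0,0]},
    {"fingers": -1,"delta_pos": [0,0,-185],"rot": [0,0,0]},
    {"fingers": -1,"delta_pos": [0,0,-190],"rot": [0,0,0]},
  ],
)

```text
time: 16.0
ee_pos: [0.5153, -0.0404, 0.2619]
eef_rot: [-179.6, -0.0, -98.4]
wrist_force: [0.7, -0.4, -0.4]
opening: 1.0
grip_force: 0.0
```

Run:
```python
from h import *
# view pose: yaw 171, TCP 60mm short in x of grip so camera sees it
print(shift([.47,.04,.25]),r.observe()['time'],r.observe()['joint_positions'])
```

```text
(array([-72.9,  56.6,  11.4]), array([-1.7957e+02, -3.0000e-02, -9.8400e+01])) 16.0 [-1.26685664e+01  1.44025690e+01 -1.51780656e+01  5.99899910e+01
  1.12472282e-04 -9.42725998e+01]
```

carry_out(
  steps=[
    {"fingers": -1,"delta_pos": [-15,11,2],"rot": [0,0,0.18]},
    {"fingers": -1,"delta_pos": [-30,23,4],"rot": [0,0,0.36]},
    {"fingers": -1,"delta_pos": [-45,34,7],"rot": [0,0,0.54]},
    {"fingers": -1,"delta_pos": [-60,46,9],"rot": [0,0,0.72]},
    {"fingers": -1,"delta_pos": [-73,57,11],"rot": [0,0,0.9]},
  ],
)

```text
time: 16.62
ee_pos: [0.4661, 0.0412, 0.2455]
eef_rot: [179.9, -0.1, -150.3]
wrist_force: [0.2, -0.4, 0.1]
opening: 0.999
grip_force: 0.0
```

carry_out(
  steps=[
    {"fingers": -1,"delta_pos": [0,0,0],"rot": [0,0,0.18]},
    {"fingers": -1,"delta_pos": [0,0,0],"rot": [0,0,0.36]},
    {"fingers": -0.7,"delta_pos": [0,0,0],"rot": [0,0,0.54]},
    {"fingers": -0.4,"delta_pos": [0,0,0],"rot": [0,0,0.682]},
    {"fingers": -0.4,"delta_pos": [0,0,0],"rot": [0,0,0.682]},
  ],
)

```text
time: 17.25
ee_pos: [0.4666, 0.0407, 0.2458]
eef_rot: [-180.0, -0.1, 171.1]
wrist_force: [0.0, -0.3, 0.4]
opening: 0.705
grip_force: 0.0
```

Run:
```python
from h import *
f,p=snap('wc'); C=cam('wrist',p); print(p[0],p[1].as_euler('xyz',degrees=True))
m=(f.max(2)<60).astype(np.uint8); u,v=map(int,proj(C,[.526,.044,.122])); print(u,v)
n,l,s,c=cv2.connectedComponentsWithStats(m); i=l[v,u]; print(s[i])
for y in range(v-45,v+46,15):
    w=np.where(l[y]==i)[0]
    if len(w): print(y,w[0],w[-1],[plane(C,q,y,.122)[:2].round(4).tolist() for q in(w[0],w[-1])])
cv2.imwrite('pics/wcb.png',cv2.resize(f,(768,576)))
```

```text
[0.46660353 0.04069002 0.24579953] [-1.79989223e+02 -1.18645711e-01  1.71054642e+02]
269 261
[ 250  194   39  119 4253]
216 250 287 [[0.4854, 0.0344], [0.4898, 0.0624]]
231 251 287 [[0.4977, 0.0332], [0.5021, 0.0608]]
246 251 287 [[0.5103, 0.0312], [0.5147, 0.0592]]
261 251 286 [[0.5232, 0.0291], [0.5276, 0.0567]]
276 251 286 [[0.5365, 0.027], [0.5409, 0.055]]
291 251 286 [[0.5501, 0.0248], [0.5546, 0.0532]]
306 252 285 [[0.5643, 0.0234], [0.5686, 0.0505]]
```

View pics/wcb.png

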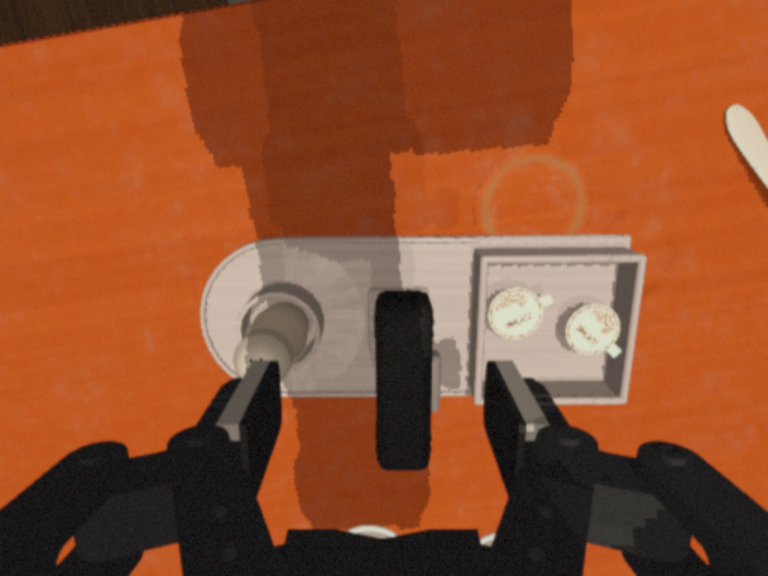

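The view shows the shaker upright in its cup and both pods lying in the bay. The grip is at (403,380), with the grey button on its +y side at (435,380).

Run:
```python
from h import *
print(shift([.523,.0435,.114]))
```

```text
(array([-55.4,  11.5, 131.9]), array([-1.7999e+02, -1.0000e-01,  1.7110e+02]))
```

carry_out(
  steps=[
    {"fingers": -0.4,"delta_pos": [-45,9,5],"rot": [0,0,0]},
    {"fingers": -0.4,"delta_pos": [-55,11,45],"rot": [0,0,0]},
    {"fingers": -0.4,"delta_pos": [-55,11,90],"rot": [0,0,0]},
    {"fingers": -0.4,"delta_pos": [-55,11,125],"rot": [0,0,0]},
    {"fingers": -0.4,"delta_pos": [-55,11,132],"rot": [0,0,0]},
  ],
)

```text
time: 17.92
ee_pos: [0.5211, 0.043, 0.1124]
eef_rot: [-180.0, -0.3, 171.0]
wrist_force: [0.2, 0.4, 1.2]
opening: 0.701
grip_force: 0.0
```

carry_out(
  steps=[
    {"fingers": -0.4,"delta_pos": [0,0,0],"rot": [0,0,0]},
    {"fingers": -0.4,"delta_pos": [0,0,0],"rot": [0,0,0]},
  ],
)

```text
time: 18.18
ee_pos: [0.5246, 0.0428, 0.1165]
eef_rot: [180.0, 0.2, 171.0]
wrist_force: [-0.8, 1.0, -0.1]
opening: 0.698
grip_force: 0.0
```

Run:
```python
from h import *
f,p=snap('wd'); C=cam('wrist',p); print(shift([.523,.0435,.114]))
# pad inner edges vs grip in image
for y in range(220,330,20):
    g=f[y].max(1)<60; d=np.flatnonzero(np.diff(g.astype(int))); print(y,d[(d>120)&(d<400)])
print([proj(C,[.523+a*.158*0,.0435+a,.122]) for a in(-.015,.015)], proj(C,p[0]))
```

```text
(array([1.7, 0.5, 2.5]), array([1.7998e+02, 1.7000e-01, 1.7098e+02]))
220 [216 293]
240 [217 293]
260 [145 155 169 186 217 292 323 338 353 363]
280 [133 144 160 186 218 292 322 348 364 376]
300 [180 219 291 328 398]
320 [173 220 290 335]
[(np.float64(218.01990750183532), np.float64(286.331662366923)), (np.float64(294.0163136213653), np.float64(275.6086839124207))] (np.float64(254.6323746027002), np.float64(277.44625133775764))
```

The grip is centred between the pads. Closing on the button now.

carry_out(
  steps=[
    {"fingers": 0.0,"delta_pos": [0,0,1],"rot": [0,0,0]},
    {"fingers": 0.5,"delta_pos": [0,0,1],"rot": [0,0,0]},
    {"fingers": 0.7,"delta_pos": [0,0,1],"rot": [0,0,0]},
    {"fingers": 0.7,"delta_pos": [0,0,1],"rot": [0,0,0]},
    {"fingers": 0.7,"delta_pos": [0,0,1],"rot": [0,0,0]},
  ],
  newtons=70,
)

```text
time: 18.85
ee_pos: [0.5242, 0.0434, 0.1152]
eef_rot: [179.9, 0.1, 171.0]
wrist_force: [-1.0, 2.0, 6.6]
opening: 0.337
grip_force: 68.6
```

carry_out(
  steps=[
    {"fingers": 0.7,"delta_pos": [0,0,-5],"rot": [0,0,0]},
    {"fingers": 0.7,"delta_pos": [0,0,-10],"rot": [0,0,0]},
    {"fingers": 0.7,"delta_pos": [0,0,-15],"rot": [0,0,0]},
    {"fingers": 0.7,"delta_pos": [0,0,-20],"rot": [0,0,0]},
    {"fingers": 0.7,"delta_pos": [0,0,-20],"rot": [0,0,0]},
  ],
)

```text
time: 19.48
ee_pos: [0.5236, 0.043, 0.1346]
eef_rot: [180.0, 0.0, 171.0]
wrist_force: [1.2, 2.2, -0.3]
opening: 0.342
grip_force: 69.5
```

carry_out(
  steps=[
    {"fingers": 0.7,"delta_pos": [0,0,-8],"rot": [0,0,0]},
    {"fingers": 0.7,"delta_pos": [0,0,-16],"rot": [0,0,0]},
    {"fingers": 0.7,"delta_pos": [0,0,-24],"rot": [0,0,0]},
    {"fingers": 0.7,"delta_pos": [0,0,-32],"rot": [0,0,0]},
    {"fingers": 0.7,"delta_pos": [0,0,-40],"rot": [0,0,0]},
  ],
)

```text
time: 20.1
ee_pos: [0.5231, 0.0428, 0.1745]
eef_rot: [-180.0, -0.0, 171.0]
wrist_force: [1.1, 0.4, -2.9]
opening: 0.343
grip_force: 69.2
```

Run:
```python
from h import *
S=cam('scene'); g=r.grab_frame('scene')[:,:,::-1]; cv2.imwrite('pics/s1.png',g); g0=cv2.imread('pics/scene0.png')
# base-plate corner/rim motion: template match around the pod-bay corner and plate end
f=r.grab_frame('top')[:,:,::-1]; cv2.imwrite('pics/t1.png',f); f0=cv2.imread('pics/top0.png')
def tm(a,b,x,y,h=9):
    t=a[y-h:y+h+1,x-h:x+h+1]; R=cv2.matchTemplate(b[y-h-12:y+h+13,x-h-12:x+h+13],t,5); _,s,_,p=cv2.minMaxLoc(R); return p[0]-12,p[1]-12,round(s,3)
print([tm(g0,g,x,y) for x,y in((222,162),(245,150),(272,232))],[tm(f0,f,x,y) for x,y in((190,160),(187,199),(285,190))])
s=r.observe();print(s['ee_pos'],s['wrist_force'],s['wrist_torque'])
```

```text
[(0, 0, 0.992), (-12, -5, 0.509), (0, 0, 0.99)] [(0, 0, 0.994), (0, 0, 0.995), (0, 0, 0.951)]
[0.52330732 0.04273647 0.17499135] [-0.35401425  1.14621586  0.26194399] [ 0.40373261  0.02697958 -0.0421879 ]
```

The caddy has stayed put and the handle is out about 60 mm, past the first stop. I'll go slowly to the second stop.

carry_out(
  steps=[
    {"fingers": 0.7,"delta_pos": [0,0,-3],"rot": [0,0,0]},
    {"fingers": 0.7,"delta_pos": [0,0,-5],"rot": [0,0,0]},
    {"fingers": 0.7,"delta_pos": [0,0,-7],"rot": [0,0,0]},
    {"fingers": 0.7,"delta_pos": [0,0,-8],"rot": [0,0,0]},
    {"fingers": 0.7,"delta_pos": [0,0,-8],"rot": [0,0,0]},
  ],
)

```text
time: 20.82
ee_pos: [0.5232, 0.0428, 0.182]
eef_rot: [-180.0, -0.0, 171.0]
wrist_force: [0.4, -0.3, -1.9]
opening: 0.343
grip_force: 69.3
```

carry_out(
  steps=[
    {"fingers": 0.7,"delta_pos": [0,0,-2],"rot": [0,0,0]},
    {"fingers": 0.7,"delta_pos": [0,0,-4],"rot": [0,0,0]},
    {"fingers": 0.7,"delta_pos": [0,0,-4],"rot": [0,0,0]},
  ],
)

```text
time: 21.2
ee_pos: [0.5228, 0.0427, 0.1856]
eef_rot: [-180.0, -0.1, 171.0]
wrist_force: [0.1, -1.3, -4.2]
opening: 0.342
grip_force: 70.0
```

carry_out(
  steps=[
    {"fingers": 0.7,"delta_pos": [0,0,-2],"rot": [0,0,0]},
    {"fingers": 0.7,"delta_pos": [0,0,-4],"rot": [0,0,0]},
    {"fingers": 0.7,"delta_pos": [0,0,-6],"rot": [0,0,0]},
    {"fingers": 0.7,"delta_pos": [0,0,-6],"rot": [0,0,0]},
    {"fingers": 0.7,"delta_pos": [0,0,-6],"rot": [0,0,0]},
  ],
  newtons=90,
)

```text
time: 21.82
ee_pos: [0.5233, 0.0429, 0.1919]
eef_rot: [-180.0, -0.0, 171.0]
wrist_force: [-0.2, 0.0, -7.8]
opening: 0.331
grip_force: 92.0
```

carry_out(
  steps=[
    {"fingers": 0.7,"delta_pos": [0,0,-8],"rot": [0,0,0]},
    {"fingers": 0.7,"delta_pos": [0,0,-20],"rot": [0,0,0]},
    {"fingers": 0.7,"delta_pos": [0,0,-34],"rot": [0,0,0]},
    {"fingers": 0.7,"delta_pos": [0,0,-48],"rot": [0,0,0]},
    {"fingers": 0.7,"delta_pos": [0,0,-62],"rot": [0,0,0]},
  ],
)

```text
time: 22.45
ee_pos: [0.5235, 0.0428, 0.2553]
eef_rot: [180.0, 0.0, 171.0]
wrist_force: [-0.2, 0.6, -8.6]
opening: 0.334
grip_force: 92.0
```

carry_out(
  steps=[
    {"fingers": 0.7,"delta_pos": [0,0,-12],"rot": [0,0,0]},
    {"fingers": 0.7,"delta_pos": [0,0,-20],"rot": [0,0,0]},
    {"fingers": 0.7,"delta_pos": [0,0,-24],"rot": [0,0,0]},
    {"fingers": 0.7,"delta_pos": [0,0,-24],"rot": [0,0,0]},
    {"fingers": 0.7,"delta_pos": [0,0,-24],"rot": [0,0,0]},
  ],
)

```text
time: 23.08
ee_pos: [0.523, 0.0429, 0.2775]
eef_rot: [-180.0, -0.1, 171.0]
wrist_force: [-0.9, -0.2, -7.3]
opening: 0.331
grip_force: 92.1
```

Run:
```python
from h import *
s=r.observe();print(s['ee_pos'],s['eef_rot'],s['wrist_force'],s['wrist_torque'],s['grip_force'],s['opening'],s['time'])
T=cam('top');S=cam('scene'); f=r.grab_frame('top')[:,:,::-1]; g=r.grab_frame('scene')[:,:,::-1]; f0=cv2.imread('pics/top0.png');g0=cv2.imread('pics/scene0.png')
cv2.imwrite('pics/t2.png',f);cv2.imwrite('pics/s2.png',g)
def tm(a,b,x,y,h=8):
    t=a[y-h:y+h+1,x-h:x+h+1]; R=cv2.matchTemplate(b[y-h-45:y+h+46,x-h-45:x+h+46],t,5); _,sc,_,p=cv2.minMaxLoc(R); return x+p[0]-45,y+p[1]-45,round(sc,3)
X={'bayL':([.499,.213,.036]),'bayR':([.483,.103,.036]),'plateEnd':[.507,-.078,.01]}
for n,P in X.items():
    a=tuple(map(int,np.round(proj(T,P))));b=tuple(map(int,np.round(proj(S,P))))
    ma=tm(f0,f,*a);mb=tm(g0,g,*b); o=tri([ray(T,*a),ray(S,*b)])[0]; w,e=tri([ray(T,*ma[:2]),ray(S,*mb[:2])]); print(n,a,ma,b,mb,(w-o).round(4),round(e,4))
```

```text
[0.52299768 0.04286376 0.27746698] [-1.79993117e+02 -5.79954364e-02  1.70958449e+02] [-0.90034717 -0.16035422 -7.3291756 ] [-0.0294054   0.03753932  0.03464346] 92.06739373505116 0.3305602787255925 23.075
bayL (184, 195) (179, 194, 0.98) (220, 155) (218, 135, 0.598) [-0.002  -0.0014  0.0913] 0.001
bayR (221, 201) (231, 177, 0.693) (231, 180) (230, 161, 0.644) [ 0.0293 -0.02    0.0991] 0.0355
plateEnd (282, 196) (286, 196, 0.76) (268, 226) (268, 208, 0.916) [-0.0051 -0.0028  0.0956] 0.0005
```

Run:
```python
from h import *
f,p=snap('wz');C=cam('wrist',p)
H=cv2.cvtColor(f,cv2.COLOR_BGR2HSV)
for n,X in(('podb',[.529,.127,.12]),('poda',[.546,.177,.12]),('shk',[.513,-.04,.183])):
    u,v=map(int,proj(C,X)); h=28
    m=((H[...,2]>150)&(H[...,1]>35)&(H[...,1]<90)).astype(np.uint8)[max(0,v-h):v+h,max(0,u-h):min(512,u+h)]
    print(n,u,v,m.mean().round(2))
G=cam('scene');g=cv2.imread('pics/s2.png');T=cam('top');t=cv2.imread('pics/t2.png')
for n,X in(('poda',[.546,.177,.12]),('shk',[.513,-.04,.183]),('floor',[.57,.15,.10])): 
    for K,I in((G,g),(T,t)):
        u,v=map(int,np.round(proj(K,X)));print(n,u,v,I[v-1:v+2,u-1:u+2].mean((0,1)).round())
print(r.observe()['ee_pos'],r.observe()['qvel'].round(2))
```

```text
podb 354 171 0.66
poda 414 181 0.52
shk 130 208 0.6
poda 237 138 [34. 43. 68.]
poda 193 177 [149. 194. 201.]
shk 264 178 [219. 242. 250.]
shk 273 189 [126. 162. 182.]
floor 249 146 [132. 149. 177.]
floor 204 169 [ 91. 140. 143.]
[0.52307975 0.04285888 0.27753233] [-0.03 -0.07  0.19  0.03  0.12  0.  ]
```

The pods and shaker read as in place, and the caddy hangs level about 92 mm up and steady. Handing in.

```bash
python3 -c "
from workcell import r
print(r.job_done())"
```

```text
the job is handed in; nothing more can be done
None
```

I handed the job in at about 23 s of the 66 s limit: the pod is lid up in its bay beside the other one, the shaker stands in its cup, the handle is out to its second stop, and the caddy is held level and steady about 92 mm up, though after the lift I could only check the pods and shaker by pixel colours, not by eye.

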